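# Start a filtration run

## Task

Start the filtration run by pressing three start keys down with a fingertip, lightly and in this order: first the vacuum pump's square key, then the magnetic stirrer's round key, then the large round key of the bench timer. Push each key in until it stays down; do not press the timer's small reset key, do not lift the timer or push it away, and leave the glassware and other things where they stand.

Things in the scene. Friction and masses are not known exactly. Their poses are not given: they have to be found in the camera images.
- pump: Vacuum pump, fixed, grey control housing in front (125 x 150 mm, top 140 mm above the table) with a finned motor behind it; 240 mm deep along its x. Origin on the table under its centre; its -x side is the front, z up. On the housing's top are the square start key, a 48 mm round gauge 20 mm high at (-65, -40) mm and two 12 mm brass ports 22 mm high at (-10, +-30) mm.
- pump_key_top (a point): Centre of the top face of the pump's square light-grey start key (28 x 28 mm, upright sides, stands 18 mm proud, top face 158 mm above the table when not pressed), at (-70, +38) mm in the pump's frame. The point goes down with the key and its cap.
- pump_key (a joint): Downward travel of the pump's key, m: 0 up, 0.008 fully down. It stays where it is pushed (no return): about 2 N moves it, and it ends at 8 mm; it counts as pressed beyond 5.5 mm. Its cap gives softly on it under the finger, 1 mm per 2 N (so 1 mm while the key moves, 6 mm at most), and comes back when let go. More than 15 N on the pump is too hard.
- stirrer: Magnetic stirrer, fixed, white box 240 mm deep (x) x 150 mm wide (y), deck 83 mm above the table. Origin on the table under its centre; its -x side is the front, z up. A 135 mm square aluminium plate (top at 91 mm) lies to the rear, centred at x +45 mm, with a glass beaker (66 mm wide, 55 mm tall) standing on it; a black dial (38 mm, 16 mm high) is at (-80, +40) mm.
- stirrer_key_top (a point): Centre of the top face of the stirrer's round light-grey start key (30 mm across, stands 18 mm proud, top face 101 mm above the table when not pressed), at (-80, -38) mm in the stirrer's frame. The point goes down with the key and its cap.
- stirrer_key (a joint): Downward travel of the stirrer's key, m: 0 up, 0.008 fully down. It stays where it is pushed (no return): about 2 N moves it, and it ends at 8 mm; it counts as pressed beyond 5.5 mm. Its cap gives softly on it under the finger, 1 mm per 2 N (so 1 mm while the key moves, 6 mm at most), and comes back when let go. More than 15 N on the stirrer is too hard.
- timer: Bench timer, loose on the table, white flat box 66 mm (x) x 110 mm (y) x 26 mm high, 110 to 220 g. Origin at the centre of its underside, z up. A grey-green display window lies at its -y, +x part. A clear flat dish 60 mm across and 17 mm high stands on the table 100 to 115 mm from its origin on its +y side.
- timer_key_top (a point): Centre of the top face of the timer's large round light-grey start key (28 mm across, stands 18 mm proud, top face 44 mm above the table when not pressed), at (0, +28) mm in the timer's frame. The point goes down with the key and its cap.
- timer_key (a joint): Downward travel of the timer's large key, m: 0 up, 0.008 fully down. It stays where it is pushed (no return): about 2 N moves it, and it ends at 8 mm; it counts as pressed beyond 5.5 mm. Its cap gives softly on it under the finger, 1 mm per 2 N (so 1 mm while the key moves, 6 mm at most), and comes back when let go. More than 15 N on the timer is too hard.
- reset_key_top (a point): Centre of the top face of the timer's small round reset key (12 mm across, 6 mm proud), at (-18, -30) mm in the timer's frame. Not to be pressed.
- reset_key (a joint): Downward travel of the reset key, m: 0 up, 0.005 down; sprung, returns by itself. Not to be pressed.
- beaker: Glass beaker on the stirrer's plate, 66 mm wide, 55 mm tall, loose. Origin at the centre of its underside. Leave alone.
- dish: Clear flat dish beside the timer, 60 mm across, 17 mm high, loose. Origin at the centre of its underside. Leave alone.
- vial: Small glass vial in front of the pump, 26 mm wide, 50 mm tall, loose. Origin at the centre of its underside. Leave alone.
- weight: Steel calibration weight with a knob, in front of the stirrer, 28 mm wide, 46 mm tall, loose. Origin at the centre of its underside. Leave alone.
- jar: Amber glass jar with a white cap, 42 mm wide, 50 mm tall, loose, on the table 95 to 110 mm from the timer's origin on its -y side. Origin at the centre of its underside. Leave alone.
Not all that is in view belongs to the job. Leave any red or turquoise look-alike of the timer alone.

How it is judged:
By the outcome, as a careful person would: the job done as asked, in the order asked, and still so for the second after the job is handed in, with the robot touching nothing.
It also fails if it takes over 56 s, if anything falls off the work surface, if the arm or the gripper's body presses on something with over 40 N, if the wrist force passes 120 N, or if a joint passes its speed limit or range.

## Robot

A 7-joint arm with a two-finger parallel gripper is mounted at the origin on the work surface. World frame = base frame: x ahead of the robot, y to its left, z up, the work surface at z = 0. Lengths are in m, angles in rad, forces in N, time in s.
With the tool pointing down it reaches from about 0.425 to 0.925 m from the base axis. Payload 6.8 kg.
Tool frame: the origin (TCP) lies midway between the tips of the shut fingers; the grasp point (between the pads) lies 19 mm behind it; z points along the fingers, y is the direction in which the jaws open and shut (so a half turn about z gives the same grasp; the last joint's range is limited). The gripper opens to 85 mm and grips with 20 to 120 N. Pads are 22 mm wide; open, the fingers measure 114 mm over their backs; the gripper's body (76 mm by 85 mm) begins 54 mm behind the grasp point. The pads swing forward as they close: fully open they stand 13 mm farther back than shut.
Start: joints at [1.107, 0.477, 0.022, 1.555, -0.011, 1.109, -0.083], TCP at [0.235, -0.633, 0.231] pointing down, gripper open.
Joint ranges: [-2.96, 2.96], [-0.34, 2.1], [-1.41, 1.46], [0.24, 2.44], [-1.37, 4.51], [0.17, 1.92], [-2.96, 2.96]. Speed limits (rad/s): [2.39, 2.39, 3.14, 3.14, 3.14, 3.14, 3.14].

## Interface

Orientations are given as a unit quaternion [w, x, y, z].
In Python, from station import * gives the robot as it stands. The module is installed in compiled form; this text tells all that it offers.
- The arm moves only by the tool jog_arm, never from a script. Its arguments are lists of equal length, an entry for each row: "dp": the shift along the tool's x, y, z in units of 25 mm (1.0 is 25 mm), a list of three; "angular": the turn, a rotation vector about the tool's x, y, z in units of 5 degrees (1.0 is 5 degrees), a list of three; "claw": the finger opening in mm, from 0 to 85.4. A call has exactly 5 rows; each row is the pose to reach, as a shift and turn from the pose commanded when the call began, along the tool's axes at that moment; what a row does not reach only later rows make up. A row lasts 1/10 s, in which the tool goes at most 50 mm and 8.59 degrees, less where a joint would pass 70% of its speed; a pose out of reach is approached as far as the arm can. A call with a gripper value outside its range is refused whole. The fingers move at their own pace and stop on an object; "grip_force" is the grip in N (left out, the last holds). Time passes only in rows, so rows that repeat a pose let the fingers close, or fill a call up. It gives the time, the measured TCP pose, the force and the opening at its end, in the units of the state.
- get_obs(): the state, without advancing time (a new reading comes with each control period).
- read_camera(name): name is "scene" or "top"; returns a dict with "pixels" (480x640x3 uint8, blue, green, red), "camera_matrix" (3x3 intrinsics, pixels), "rvec" (rotation vector, rad) and "tvec" (3), from world to camera coordinates, as OpenCV has them. Camera axes: x right, y down, z forward; pixel columns grow to the right and rows downward; lengths in m; the calibration is good to about 2 mm. A picture is of the moment at which its call begins. There is no depth.
- hand_in(): hands the job in, once; it reports no verdict.
The state is a dict: "t": time; "q": joint angles; "joint_vel": joint speeds; "joint_torque": joint torques, N m; "eef_pos": TCP position; "tool_rot": TCP orientation; "contact_force": force on the tool from outside, world axes, zero at the start; "torque": the same for the moment, N m; "gripper_width": opening from 0.0 (shut) to 1.0 (fully open).
Only numpy, scipy, OpenCV 4.12 (cv2) and the standard library are available. Lean on these libraries where they do the work, as an engineer would, in place of code of your own. Each camera call takes 0.05 s, during which the arm holds its last target.

## Working session

There is one attempt and no reset: what is moved stays moved. The work goes in short steps, Python scripts to look and compute and a tool call to move; the robot and the scene stay as the last step left them, time stands still between calls to the robot, and variables do not carry over. Pictures are saved under pics/ and viewed, and the job is handed in when it is done.

Besides the shell and the picture viewer there is one more tool, called after "Call:" as name(argument=value, ...) on one line, values as JSON. jog_arm: Moves the arm, as the interface text tells. Its arguments: {"type":"object","properties":{"dp":{"type":"array","items":{"type":"array","items":{"type":"number"}}},"angular":{"type":"array","items":{"type":"array","items":{"type":"number"}}},"claw":{"type":"array","items":{"type":"number"}},"grip_force":{"type":"number"}},"required":["dp","angular","claw"]}

```bash
mkdir -p pics; python3 - <<'E'
from station import *
import cv2,json
print(get_obs())
for n in("scene","top"):
    c=read_camera(n); cv2.imwrite(f"pics/{n}0.png",c["pixels"]); print(n,c["camera_matrix"],c["rvec"],c["tvec"])
    import numpy as np
    np.savez(f"{n}.npz",**{k:np.array(v) for k,v in c.items()})
E
```

```text
{'t': 0.0, 'q': array([ 1.10689718,  0.47781894,  0.02231252,  1.55647111, -0.01150956,
        1.10929043, -0.08309808]), 'joint_vel': array([ 0.00021666,  0.00057262, -0.00177191, -0.00118228, -0.00063519,
        0.00146938,  0.00173396]), 'joint_torque': array([-3.14904582e-04, -5.96457160e+01,  1.60784293e+00, -2.81190974e+01,
        1.24289698e-02,  9.47297638e-03, -5.09779943e-05]), 'eef_pos': array([ 0.23492293, -0.63215761,  0.23030425]), 'tool_rot': array([-9.03122762e-04,  9.84213309e-01,  1.76983887e-01, -2.22465916e-04]), 'contact_force': array([-0.34065125,  0.2763684 ,  0.0440685 ]), 'torque': array([ 0.01078839, -0.0704668 , -0.00502065]), 'gripper_width': 0.9980694936026491}
scene [[509.81042343   0.         316.35994527]
 [  0.         509.81042343 252.23846437]
 [  0.           0.           1.        ]] [ 0.97461755  2.29281225 -1.1833612 ] [ 0.36174514 -0.08153765  1.46313693]
top [[501.5535753    0.         313.19209548]
 [  0.         501.5535753  243.58924221]
 [  0.           0.           1.        ]] [ 2.13818581 -2.18649118  0.14130959] [0.00201902 0.51728529 1.01829768]
```

View pics/scene0.png

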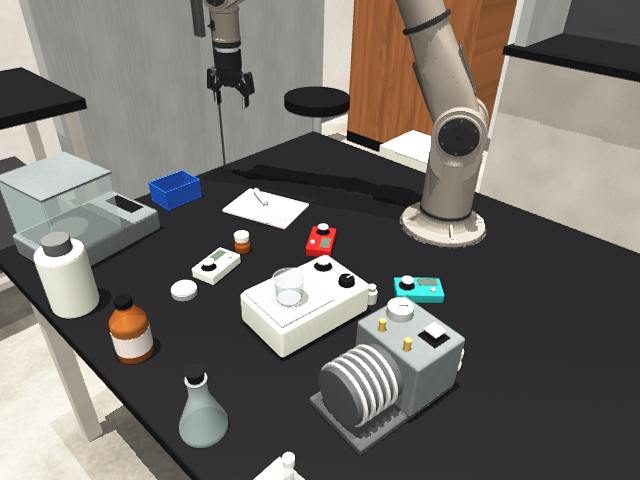

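View pics/top0.png

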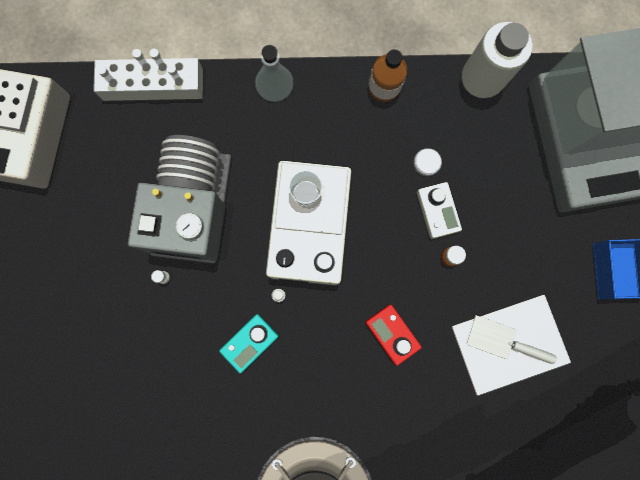

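```bash
python3 - <<'E'
import cv2,numpy as np
t=cv2.imread("pics/top0.png");s=cv2.imread("pics/scene0.png")
def crop(im,x,y,w,h): return cv2.resize(im[y:y+h,x:x+w],(400,300),interpolation=cv2.INTER_CUBIC)
a=np.vstack([np.hstack([crop(t,125,200,60,45),crop(t,300,240,60,45)]),np.hstack([crop(t,410,175,60,45),crop(s,410,315,60,45)])])
b=np.hstack([crop(s,300,245,60,45),crop(s,185,245,60,45)])
cv2.imwrite("pics/a.png",a);cv2.imwrite("pics/b.png",b)
E
```

```text
(no output)
```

View pics/a.png

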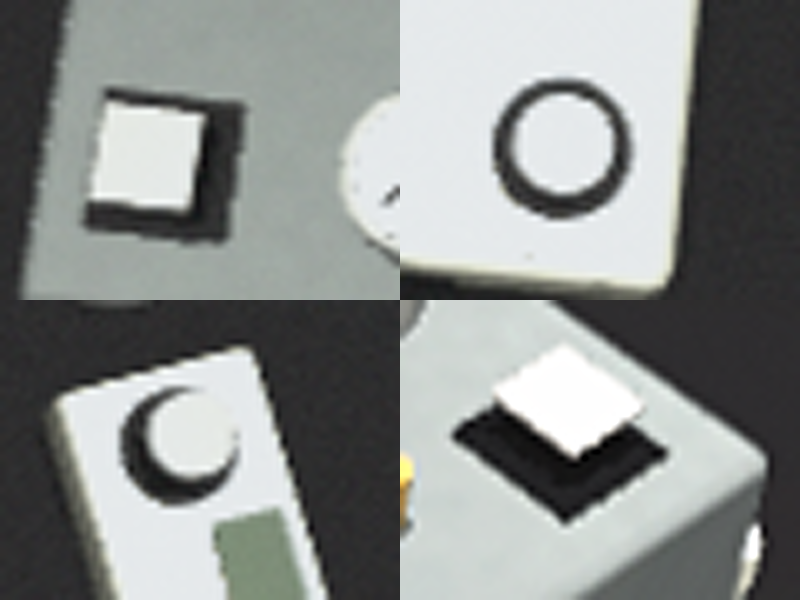

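View pics/b.png

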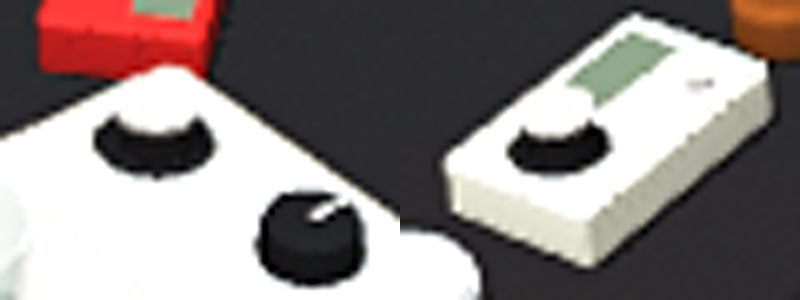

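```bash
cat >h.py <<'E'
import cv2,numpy as np
C={n:np.load(f"{n}.npz") for n in("scene","top")}
def P(n):
    c=C[n];return c["camera_matrix"]@np.hstack([cv2.Rodrigues(c["rvec"])[0],c["tvec"].reshape(3,1)])
def tri(t,s):
    X=cv2.triangulatePoints(P("top"),P("scene"),np.array(t,float).reshape(2,1),np.array(s,float).reshape(2,1));return (X[:3]/X[3]).ravel()
def atz(n,uv,z):
    p=P(n);H=np.column_stack([p[:,0],p[:,1],p[:,2]*z+p[:,3]]);X=np.linalg.solve(H,[uv[0],uv[1],1]);return X[:2]/X[2]
E
python3 - <<'E'
from h import *
from scipy.spatial.transform import Rotation as R
for n,t,s,z in[("pump",(146.7,222.9),(435,329.5),.158),("stir",(324.1,260.95),(322.75,260),.101),("timer",(438,194.6),(208.2,261.3),.044)]:
    print(n,tri(t,s),atz("top",t,z),atz("scene",s,z))
q=[-9.03122762e-04,9.84213309e-01,1.76983887e-01,-2.22465916e-04]
print(R.from_quat(q,scalar_first=True).as_matrix())
# landmarks
for n,uv,z in [("pumpcornerFL",(128,247),.14),("pumpFR",(210,256),.14),("gauge",(189,226),.16),("port1",(155.5,192),.162),("port2",(188,196.5),.162),("dial",(285,258),.099),("vial",(160,277),.05),("weight",(278.5,295.5),.046),("stFR",(342,283),.083),("stFL",(268,277),.083),("beaker",(306,189),.146),("timer corner",(447,183),.026),("jar",(456,255),.05),("dish",(428,161),.017)]:
    print(n,atz("top",uv,z))
E
```

```text
pump [0.54759839 0.29780892 0.1561989 ] [0.54687731 0.29783913] [0.54996848 0.2981477 ]
stir [ 0.47508989 -0.03026171  0.09941876] [ 0.47421107 -0.02928821] [ 0.47734416 -0.02977549]
timer [ 0.61413987 -0.27425753  0.0424491 ] [ 0.61343837 -0.27347025] [ 0.6155078  -0.27294669]
[[ 9.37353308e-01  3.48379393e-01 -7.57584185e-04]
 [ 3.48380196e-01 -9.37351776e-01  1.69898512e-03]
 [-1.18231477e-04 -1.85647665e-03 -9.99998270e-01]]
pumpcornerFL [0.50508404 0.33773514]
pumpFR [0.48480582 0.18470457]
gauge [0.53907809 0.21946341]
port1 [0.60377504 0.28131546]
port2 [0.59401205 0.22123376]
dial [0.48184391 0.04675156]
vial [0.45328519 0.30391411]
weight [0.41045405 0.06370379]
stFR [ 0.43138935 -0.06403126]
stFL [0.44647531 0.08161782]
beaker [0.60732561 0.00282118]
timer corner [ 0.64223775 -0.29890605]
jar [ 0.48490631 -0.30219626]
dish [ 0.69405125 -0.26287798]
```

```bash
cat >>h.py <<'E'
from scipy.spatial.transform import Rotation as R
def d(target):
    from station import get_obs
    o=get_obs(); r=R.from_quat(o["tool_rot"],scalar_first=True)
    print(o["t"],o["eef_pos"].round(4),o["contact_force"].round(2),o["gripper_width"].round(3),"tilt",r.as_matrix()[:,2].round(4),"units",(r.inv().apply(np.array(target)-o["eef_pos"])/.025).round(3))
E
python3 -c "
from h import *
d((.5,-.3,.25))"
```

```text
Traceback (most recent call last):
  File "h.py", line 13, in d
    print(o["t"],o["eef_pos"].round(4),o["contact_force"].round(2),o["gripper_width"].round(3),"tilt",r.as_matrix()[:,2].round(4),"units",(r.inv().apply(np.array(target)-o["eef_pos"])/.025).round(3))
                                                                   ^^^^^^^^^^^^^^^^^^^^^^^^
AttributeError: 'float' object has no attribute 'round'
```

```bash
sed -i 's/o\["gripper_width"\].round(3)/round(float(o["gripper_width"]),3)/' h.py
python3 -c "
from h import *
d((.5,-.3,.25))"
```

```text
0.1 [ 0.235  -0.6322  0.2304] [-0.28 -0.14  0.37] 1.003 tilt [-7.0e-04  1.5e-03 -1.0e+00] units [14.567 -8.764 -0.771]
```

Call:
jog_arm(dp=[[1, -0.6, -0.1], [2.3, -1.4, -0.2], [3.8, -2.3, -0.4], [5.3, -3.2, -0.5], [6.8, -4.1, -0.6]], angular=[[0, 0, 0], [0, 0, 0], [0, 0, 0], [0, 0, 0], [0, 0, 0]], claw=[0, 0, 0, 0, 0], grip_force=20)

```text
t: 0.6
eef_pos: [0.3595, -0.4759, 0.2461]
tool_rot: [-0.0, 0.984, 0.177, -0.0]
contact_force: [-0.6, 0.2, -0.3]
gripper_width: 0.143
```

Call:
jog_arm(dp=[[1.5, -0.9, 0], [3, -1.8, 0], [4.5, -2.7, 0], [6, -3.6, 0], [7.5, -4.5, 0]], angular=[[0, 0, 0], [0, 0, 0], [0, 0, 0], [0, 0, 0], [0, 0, 0]], claw=[0, 0, 0, 0, 0])

```text
t: 1.1
eef_pos: [0.496, -0.3051, 0.2461]
tool_rot: [-0.0, 0.984, 0.177, -0.0]
contact_force: [0.6, -0.5, -0.2]
gripper_width: -0.0
```

```bash
python3 -c "
from h import *
d((.548,.298,.23))"
```

```text
1.1 [ 0.496  -0.3051  0.2461] [ 0.62 -0.51 -0.16] -0.0 tilt [-5.e-04  2.e-04 -1.e+00] units [ 10.352 -21.887   0.645]
```

Call:
jog_arm(dp=[[0.7, -1.45, 0], [1.4, -2.9, 0], [2.1, -4.4, 0], [2.8, -5.8, 0], [3.45, -7.3, 0]], angular=[[0, 0, 0], [0, 0, 0], [0, 0, 0], [0, 0, 0], [0, 0, 0]], claw=[0, 0, 0, 0, 0])

```text
t: 1.6
eef_pos: [0.5124, -0.1041, 0.246]
tool_rot: [0.0, 0.984, 0.177, -0.0]
contact_force: [-0.3, -0.1, 1.1]
gripper_width: 0.001
```

Call:
jog_arm(dp=[[0.7, -1.45, 0], [1.4, -2.9, 0], [2.1, -4.4, 0], [2.8, -5.8, 0], [3.45, -7.3, 0]], angular=[[0, 0, 0], [0, 0, 0], [0, 0, 0], [0, 0, 0], [0, 0, 0]], claw=[0, 0, 0, 0, 0])

```text
t: 2.1
eef_pos: [0.5297, 0.0968, 0.246]
tool_rot: [0.0, 0.984, 0.177, -0.0]
contact_force: [0.9, -0.7, 0.8]
gripper_width: 0.001
```

Call:
jog_arm(dp=[[0.9, -1.7, 0], [1.7, -3.4, 0], [2.5, -5.1, 0], [3.2, -6.6, 0], [3.4, -7.3, 0]], angular=[[0, 0, 0], [0, 0, 0], [0, 0, 0], [0, 0, 0], [0, 0, 0]], claw=[0, 0, 0, 0, 0])

```text
t: 2.6
eef_pos: [0.5448, 0.3011, 0.2459]
tool_rot: [-0.001, 0.984, 0.179, -0.0]
contact_force: [0.0, 0.3, 1.2]
gripper_width: -0.002
```

```bash
python3 -c "
from h import *
d((.548,.298,.165))"
```

```text
2.6 [0.5448 0.3011 0.2459] [0.02 0.27 1.21] -0.002 tilt [-0.0011  0.0022 -1.    ] units [0.077 0.168 3.234]
```

Call:
jog_arm(dp=[[0.08, 0.1, 0.8], [0.08, 0.1, 1.6], [0.08, 0.1, 2.3], [0.08, 0.1, 2.8], [0.08, 0.1, 2.8]], angular=[[0, 0, 0], [0, 0, 0], [0, 0, 0], [0, 0, 0], [0, 0, 0]], claw=[0, 0, 0, 0, 0])

```text
t: 3.1
eef_pos: [0.5478, 0.2932, 0.1742]
tool_rot: [0.001, 0.984, 0.177, -0.002]
contact_force: [0.5, -0.3, 0.7]
gripper_width: 0.001
```

```bash
cat > look.py <<'E'
import sys;from station import *;import cv2,numpy as np
tx,ty,sx,sy,nm=sys.argv[1:6]
f=lambda n,x,y:cv2.resize(read_camera(n)["pixels"][max(0,y-40):max(0,y-40)+80,x-40:x+40],(400,400),interpolation=cv2.INTER_CUBIC)
cv2.imwrite(f"pics/{nm}.png",np.hstack([f("top",int(tx),int(ty)),f("scene",int(sx),int(sy))]))
E
python3 look.py 147 223 435 325 p1; python3 -c "
from h import *
d((.548,.298,.157))"
```

```text
3.2 [0.549  0.2944 0.1766] [0.41 0.48 1.13] -0.003 tilt [ 1.e-04 -1.e-04 -1.e+00] units [ 0.014 -0.15   0.784]
```

View pics/p1.png

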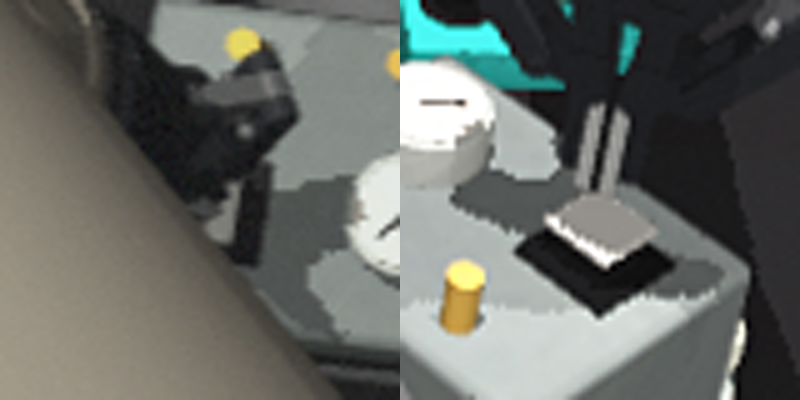

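Call:
jog_arm(dp=[[0, -0.14, 0.2], [0, -0.14, 0.4], [0, -0.14, 0.6], [0, -0.14, 0.6], [0, -0.14, 0.6]], angular=[[0, 0, 0], [0, 0, 0], [0, 0, 0], [0, 0, 0], [0, 0, 0]], claw=[0, 0, 0, 0, 0])

```text
t: 3.7
eef_pos: [0.5476, 0.2978, 0.1612]
tool_rot: [0.0, 0.984, 0.177, -0.0]
contact_force: [0.3, 0.8, -0.4]
gripper_width: 0.001
```

```bash
python3 -c "
from h import *
d((.548,.298,.149))"
```

```text
3.7 [0.5476 0.2978 0.1612] [ 0.3   0.81 -0.35] 0.001 tilt [-1.e-04 -2.e-04 -1.e+00] units [ 0.02  -0.002  0.487]
```

Two gentle stages with force checks.

Call:
jog_arm(dp=[[0, 0, 0.08], [0, 0, 0.16], [0, 0, 0.24], [0, 0, 0.3], [0, 0, 0.3]], angular=[[0, 0, 0], [0, 0, 0], [0, 0, 0], [0, 0, 0], [0, 0, 0]], claw=[0, 0, 0, 0, 0])

```text
t: 4.2
eef_pos: [0.5477, 0.2979, 0.1538]
tool_rot: [-0.0, 0.984, 0.177, 0.0]
contact_force: [0.5, -0.5, 1.2]
gripper_width: 0.001
```

Call:
jog_arm(dp=[[0, 0, 0.04], [0, 0, 0.08], [0, 0, 0.12], [0, 0, 0.16], [0, 0, 0.16]], angular=[[0, 0, 0], [0, 0, 0], [0, 0, 0], [0, 0, 0], [0, 0, 0]], claw=[0, 0, 0, 0, 0])

```text
t: 4.7
eef_pos: [0.5477, 0.2979, 0.1497]
tool_rot: [-0.0, 0.984, 0.177, 0.0]
contact_force: [1.4, 1.0, 1.7]
gripper_width: -0.005
```

Call:
jog_arm(dp=[[0, 0, 0.03], [0, 0, 0.06], [0, 0, 0.08], [0, 0, 0.08], [0, 0, 0.08]], angular=[[0, 0, 0], [0, 0, 0], [0, 0, 0], [0, 0, 0], [0, 0, 0]], claw=[0, 0, 0, 0, 0])

```text
t: 5.2
eef_pos: [0.5477, 0.2979, 0.148]
tool_rot: [-0.0, 0.984, 0.177, 0.0]
contact_force: [1.0, -0.3, 4.2]
gripper_width: 0.001
```

```bash
python3 look.py 147 223 435 325 p2; python3 -c "
from h import *
d((.548,.298,.149))"
```

```text
5.3 [0.5477 0.2979 0.148 ] [-0.1   0.31  3.73] 0.001 tilt [ 3.e-04  1.e-04 -1.e+00] units [ 0.013  0.001 -0.04 ]
```

View pics/p2.png

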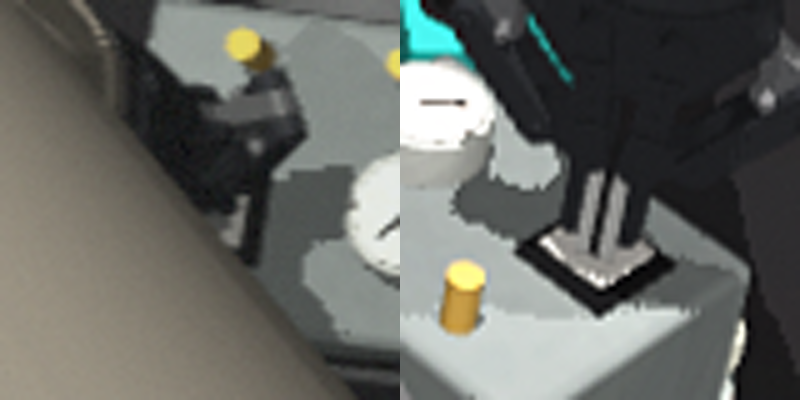

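Call:
jog_arm(dp=[[0, 0, -0.4], [0, 0, -1], [0, 0, -1.7], [0, 0, -2.4], [0, 0, -2.6]], angular=[[0, 0, 0], [0, 0, 0], [0, 0, 0], [0, 0, 0], [0, 0, 0]], claw=[0, 0, 0, 0, 0])

```text
t: 5.8
eef_pos: [0.5483, 0.2986, 0.2157]
tool_rot: [-0.001, 0.984, 0.177, 0.002]
contact_force: [-0.0, -0.2, -1.2]
gripper_width: -0.002
```

```bash
python3 -c "
from h import *
d((.475,-.030,.21))"
```

```text
5.8 [0.5483 0.2986 0.2157] [-0.   -0.18 -1.16] -0.002 tilt [ 0.003   0.0019 -1.    ] units [-7.328 11.301  0.193]
```

Call:
jog_arm(dp=[[-0.7, 1.1, 0], [-1.5, 2.3, 0], [-2.3, 3.6, 0], [-3.1, 4.8, 0], [-3.9, 6, 0]], angular=[[0, 0, 0], [0, 0, 0], [0, 0, 0], [0, 0, 0], [0, 0, 0]], claw=[0, 0, 0, 0, 0])

```text
t: 6.3
eef_pos: [0.5076, 0.1218, 0.2128]
tool_rot: [0.0, 0.984, 0.177, -0.0]
contact_force: [-0.2, 0.1, -0.2]
gripper_width: -0.005
```

Call:
jog_arm(dp=[[-0.8, 1.3, 0], [-1.6, 2.5, 0], [-2.4, 3.8, 0], [-3.1, 4.9, 0], [-3.4, 5.3, 0]], angular=[[0, 0, 0], [0, 0, 0], [0, 0, 0], [0, 0, 0], [0, 0, 0]], claw=[0, 0, 0, 0, 0])

```text
t: 6.8
eef_pos: [0.4736, -0.034, 0.2127]
tool_rot: [0.001, 0.985, 0.175, -0.001]
contact_force: [-0.1, 0.2, -0.3]
gripper_width: -0.001
```

```bash
python3 look.py 147 223 435 325 p3; python3 -c "
from h import *
d((.475,-.030,.12))"
```

```text
6.9 [ 0.4742 -0.032   0.2128] [0.85 1.25 0.29] 0.0 tilt [-5.e-04 -4.e-04 -1.e+00] units [ 0.059 -0.067  3.711]
```

View pics/p3.png

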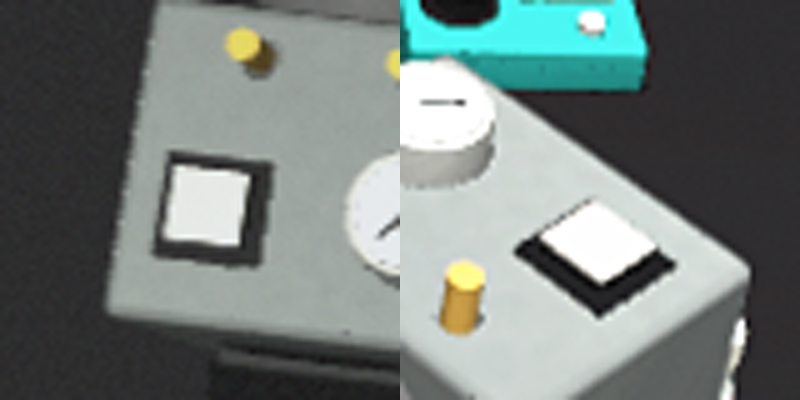

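Call:
jog_arm(dp=[[0.06, -0.07, 0.8], [0.06, -0.07, 1.7], [0.06, -0.07, 2.6], [0.06, -0.07, 3.3], [0.06, -0.07, 3.5]], angular=[[0, 0, 0], [0, 0, 0], [0, 0, 0], [0, 0, 0], [0, 0, 0]], claw=[0, 0, 0, 0, 0])

```text
t: 7.4
eef_pos: [0.4749, -0.0261, 0.1237]
tool_rot: [-0.001, 0.984, 0.178, -0.001]
contact_force: [-0.9, -0.6, -0.7]
gripper_width: -0.0
```

```bash
python3 look.py 324 255 322 255 s1; python3 -c "
from h import *
d((.475,-.030,.103))
print(tri((147.5,223.9),(434.5,332.9)))"
```

```text
7.5 [ 0.4756 -0.0268  0.1249] [-0.08 -0.49 -0.1 ] -0.002 tilt [-1.3e-03  8.0e-04 -1.0e+00] units [-0.067  0.114  0.876]
[0.54725931 0.29846408 0.14839538]
```

View pics/s1.png

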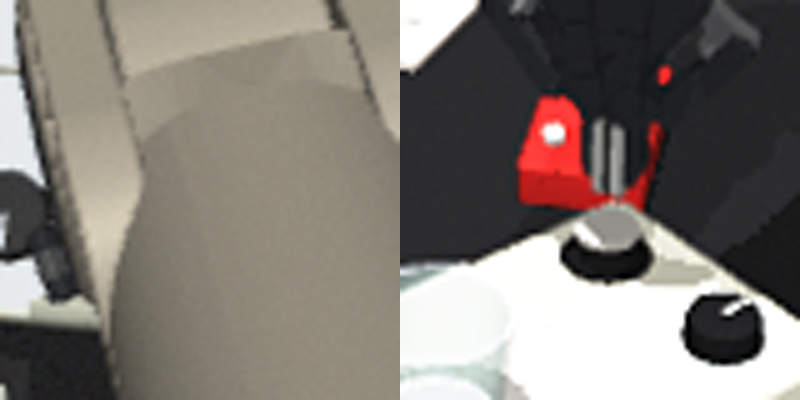

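Call:
jog_arm(dp=[[-0.04, 0.1, 0.25], [-0.04, 0.11, 0.5], [-0.04, 0.11, 0.7], [-0.04, 0.11, 0.83], [-0.04, 0.11, 0.83]], angular=[[0, 0, 0], [0, 0, 0], [0, 0, 0], [0, 0, 0], [0, 0, 0]], claw=[0, 0, 0, 0, 0])

```text
t: 8.0
eef_pos: [0.4754, -0.0313, 0.1042]
tool_rot: [-0.0, 0.984, 0.177, -0.0]
contact_force: [-0.5, 0.5, -0.4]
gripper_width: 0.0
```

Call:
jog_arm(dp=[[0, 0, 0.08], [0, 0, 0.16], [0, 0, 0.24], [0, 0, 0.3], [0, 0, 0.3]], angular=[[0, 0, 0], [0, 0, 0], [0, 0, 0], [0, 0, 0], [0, 0, 0]], claw=[0, 0, 0, 0, 0])

```text
t: 8.5
eef_pos: [0.4759, -0.0313, 0.097]
tool_rot: [0.0, 0.984, 0.177, 0.0]
contact_force: [1.5, 0.7, 1.3]
gripper_width: 0.0
```

To 0.0925, then 0.091.

Call:
jog_arm(dp=[[0, 0, 0.05], [0, 0, 0.1], [0, 0, 0.15], [0, 0, 0.18], [0, 0, 0.18]], angular=[[0, 0, 0], [0, 0, 0], [0, 0, 0], [0, 0, 0], [0, 0, 0]], claw=[0, 0, 0, 0, 0])

```text
t: 9.0
eef_pos: [0.4759, -0.0313, 0.0925]
tool_rot: [0.0, 0.984, 0.177, 0.0]
contact_force: [1.6, 0.4, 2.5]
gripper_width: 0.001
```

Call:
jog_arm(dp=[[0, 0, 0.03], [0, 0, 0.05], [0, 0, 0.07], [0, 0, 0.07], [0, 0, 0.07]], angular=[[0, 0, 0], [0, 0, 0], [0, 0, 0], [0, 0, 0], [0, 0, 0]], claw=[0, 0, 0, 0, 0])

```text
t: 9.5
eef_pos: [0.4759, -0.0313, 0.091]
tool_rot: [0.0, 0.984, 0.177, 0.0]
contact_force: [0.3, -0.0, 5.0]
gripper_width: -0.0
```

Bottomed out (5 N). Retreat and look.

Call:
jog_arm(dp=[[0, 0, -0.4], [0, 0, -1.2], [0, 0, -2.4], [0, 0, -3.6], [0, 0, -4]], angular=[[0, 0, 0], [0, 0, 0], [0, 0, 0], [0, 0, 0], [0, 0, 0]], claw=[0, 0, 0, 0, 0])

```text
t: 10.0
eef_pos: [0.4766, -0.0312, 0.1937]
tool_rot: [0.0, 0.984, 0.177, 0.002]
contact_force: [0.6, -0.1, 0.4]
gripper_width: -0.003
```

```bash
python3 -c "
from h import *
d((.614,-.2735,.17))"
```

```text
10.0 [ 0.4766 -0.0312  0.1937] [ 0.56 -0.11  0.43] -0.003 tilt [ 3.5e-03 -1.0e-04 -1.0e+00] units [ 1.771 10.998  0.969]
```

Call:
jog_arm(dp=[[0.2, 1.1, 0], [0.4, 2.3, 0], [0.6, 3.5, 0], [0.8, 4.7, 0], [1, 5.9, 0]], angular=[[0, 0, 0], [0, 0, 0], [0, 0, 0], [0, 0, 0], [0, 0, 0]], claw=[0, 0, 0, 0, 0])

```text
t: 10.5
eef_pos: [0.5501, -0.1618, 0.1901]
tool_rot: [-0.0, 0.984, 0.177, -0.001]
contact_force: [1.0, 0.2, -0.3]
gripper_width: 0.004
```

Call:
jog_arm(dp=[[0.2, 1.2, 0], [0.4, 2.4, 0], [0.6, 3.6, 0], [0.8, 4.7, 0.4], [0.85, 5.1, 0.8]], angular=[[0, 0, 0], [0, 0, 0], [0, 0, 0], [0, 0, 0], [0, 0, 0]], claw=[0, 0, 0, 0, 0])

```text
t: 11.0
eef_pos: [0.6148, -0.2759, 0.1696]
tool_rot: [0.0, 0.984, 0.176, -0.0]
contact_force: [-0.1, -0.0, 0.2]
gripper_width: -0.001
```

```bash
python3 look.py 324 255 322 255 s2; python3 -c "
from h import *
d((.614,-.2735,.07))"
```

```text
11.1 [ 0.6131 -0.2737  0.168 ] [-0.75 -0.42 -1.11] -0.001 tilt [-0.0046  0.0014 -1.    ] units [0.053 0.017 3.918]
```

View pics/s2.png

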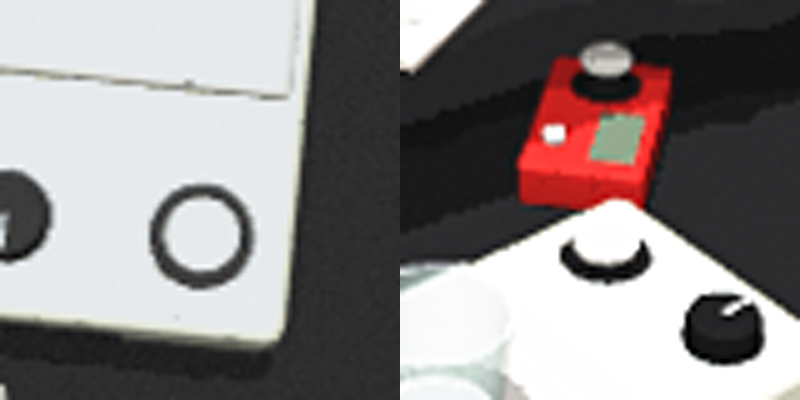

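Call:
jog_arm(dp=[[0, 0, 0.9], [0, 0, 1.9], [0, 0, 2.9], [0, 0, 3.7], [0, 0, 4.1]], angular=[[0, 0, 0], [0, 0, 0], [0, 0, 0], [0, 0, 0], [0, 0, 0]], claw=[0, 0, 0, 0, 0])

```text
t: 11.6
eef_pos: [0.6132, -0.2704, 0.0665]
tool_rot: [-0.001, 0.984, 0.178, -0.002]
contact_force: [-1.2, -0.3, 1.1]
gripper_width: -0.003
```

```bash
python3 look.py 438 195 208 255 t1; python3 -c "
from h import *
d((.614,-.2735,.048))"
```

```text
11.7 [ 0.6136 -0.2712  0.0671] [-0.18  0.16  0.05] 0.004 tilt [-0.003   0.0017 -1.    ] units [-0.015  0.095  0.762]
```

View pics/t1.png

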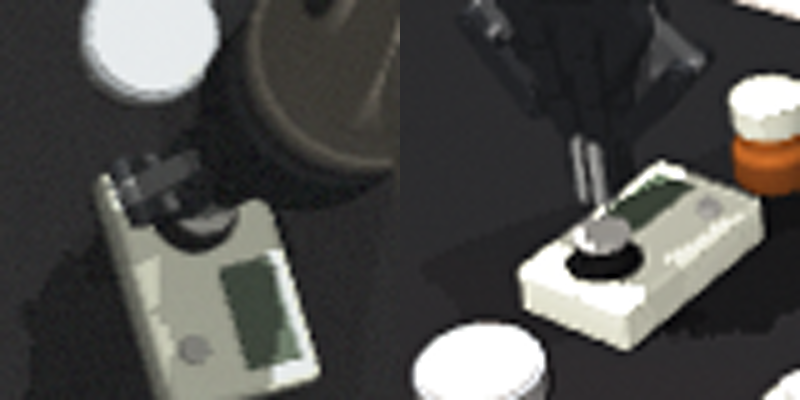

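```bash
python3 -c "
from h import *
for n in ('top','scene'):
  for X in [(.6136,-.2712,.0671),(.614,-.2735,.044)]:
    p=P(n)@np.array([*X,1]);p=p[:2]/p[2];x0,y0=(398,155) if n=='top' else (168,215)
    print(n,p,((p-[x0,y0]+.5)*5))
print(tri((438,194.6),(208.5,261.3)))
"; python3 - <<'E'
from station import *;import cv2,numpy as np
a=read_camera("scene")["pixels"][230:275,185:245];b=read_camera("top")["pixels"][175:220,410:470]
cv2.imwrite("pics/t2.png",np.hstack([cv2.resize(i,(400,300),interpolation=cv2.INTER_CUBIC) for i in(a,b)]))
E
```

```text
top [439.75437302 192.08349026] [211.27186508 187.91745129]
top [437.99994648 194.33716692] [202.49973238 199.18583461]
scene [208.3042418  253.36022329] [204.021209   194.30111647]
scene [208.57270951 260.94166967] [205.36354754 232.20834837]
[ 0.61386144 -0.27396637  0.04257611]
```

View pics/t2.png

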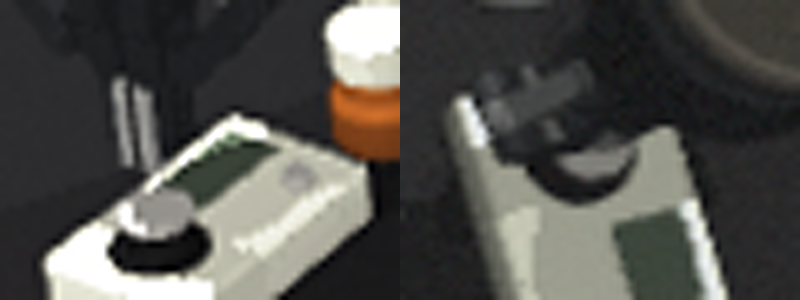

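```bash
python3 -c "
from h import *
f=lambda X:(lambda p:p[:2]/p[2])(P('scene')@np.array([*X,1]))
ax=np.array([.937,.348,0])
for X,o in [((.549,.2944,.1766),(395,285)),((.4756,-.0268,.1249),(282,215)),((.6136,-.2712,.0671),(168,215))]:
  for k in (0,.011): print(((f(np.array(X)+k*ax)-o+.5)*5).round(0)+[400,0])
"
```

```text
[603. 178.]
[596. 198.]
[615. 185.]
[606. 198.]
[604. 194.]
[591. 207.]
```

Call:
jog_arm(dp=[[0, 0.09, 0.2], [0, 0.09, 0.4], [0, 0.09, 0.6], [0, 0.09, 0.76], [0, 0.09, 0.76]], angular=[[0, 0, 0], [0, 0, 0], [0, 0, 0], [0, 0, 0], [0, 0, 0]], claw=[0, 0, 0, 0, 0])

```text
t: 12.3
eef_pos: [0.6151, -0.2748, 0.0484]
tool_rot: [-0.0, 0.984, 0.177, -0.001]
contact_force: [-0.0, -0.9, 0.1]
gripper_width: -0.0
```

```bash
python3 -c "
from h import *
d((.614,-.2735,.04))"
```

```text
12.3 [ 0.6151 -0.2748  0.0484] [-0.03 -0.91  0.06] -0.0 tilt [-1.3e-03  5.0e-04 -1.0e+00] units [-0.022 -0.065  0.338]
```

Call:
jog_arm(dp=[[-0.02, -0.05, 0.06], [-0.02, -0.05, 0.1], [-0.02, -0.05, 0.2], [-0.02, -0.05, 0.28], [-0.02, -0.05, 0.34]], angular=[[0, 0, 0], [0, 0, 0], [0, 0, 0], [0, 0, 0], [0, 0, 0]], claw=[0, 0, 0, 0, 0])

```text
t: 12.8
eef_pos: [0.615, -0.2741, 0.0409]
tool_rot: [0.0, 0.984, 0.177, 0.0]
contact_force: [0.2, 0.8, 3.4]
gripper_width: -0.004
```

Call:
jog_arm(dp=[[0, 0, 0.05], [0, 0, 0.1], [0, 0, 0.15], [0, 0, 0.18], [0, 0, 0.18]], angular=[[0, 0, 0], [0, 0, 0], [0, 0, 0], [0, 0, 0], [0, 0, 0]], claw=[0, 0, 0, 0, 0])

```text
t: 13.3
eef_pos: [0.6149, -0.2741, 0.0363]
tool_rot: [0.0, 0.984, 0.177, 0.0]
contact_force: [0.7, -0.1, 1.8]
gripper_width: 0.002
```

Call:
jog_arm(dp=[[0, 0, 0.02], [0, 0, 0.04], [0, 0, 0.06], [0, 0, 0.09], [0, 0, 0.09]], angular=[[0, 0, 0], [0, 0, 0], [0, 0, 0], [0, 0, 0], [0, 0, 0]], claw=[0, 0, 0, 0, 0])

```text
t: 13.8
eef_pos: [0.6149, -0.2741, 0.0342]
tool_rot: [0.0, 0.984, 0.177, 0.0]
contact_force: [0.8, 0.9, 4.4]
gripper_width: -0.002
```

Bottomed at 4.4 N. Lift away and back off to see.

Call:
jog_arm(dp=[[0, 0, -0.3], [0, 0, -1], [0, 0, -2], [0, 0, -3.5], [0, 0, -5]], angular=[[0, 0, 0], [0, 0, 0], [0, 0, 0], [0, 0, 0], [0, 0, 0]], claw=[0, 0, 0, 0, 0])

```text
t: 14.3
eef_pos: [0.6141, -0.2739, 0.1611]
tool_rot: [-0.0, 0.984, 0.177, -0.0]
contact_force: [0.8, 0.5, 0.5]
gripper_width: -0.001
```

Call:
jog_arm(dp=[[-1, 1, 0], [-2, 2, 0], [-3, 3, 0], [-4, 4, 0], [-4.5, 4.5, -0.5]], angular=[[0, 0, 0], [0, 0, 0], [0, 0, 0], [0, 0, 0], [0, 0, 0]], claw=[0, 0, 0, 0, 0])

```text
t: 14.8
eef_pos: [0.5446, -0.422, 0.1713]
tool_rot: [-0.0, 0.985, 0.175, -0.002]
contact_force: [0.8, -0.3, -0.8]
gripper_width: -0.003
```

```bash
python3 look.py 438 195 208 255 t3; python3 - <<'E'
from station import *;import cv2,numpy as np
a=read_camera("top")["pixels"];cv2.imwrite("pics/f.png",a)
b=read_camera("scene")["pixels"];cv2.imwrite("pics/fs.png",b)
for x,n in((a,"top0"),(b,"scene0")): print(n,[ (i) for i in np.array(cv2.boundingRect((cv2.absdiff(x,cv2.imread(f"pics/{n}.png")).max(2)>60).astype(np.uint8)))])
E
```

```text
top0 [np.int64(138), np.int64(119), np.int64(502), np.int64(361)]
scene0 [np.int64(148), np.int64(0), np.int64(347), np.int64(342)]
```

View pics/t3.png

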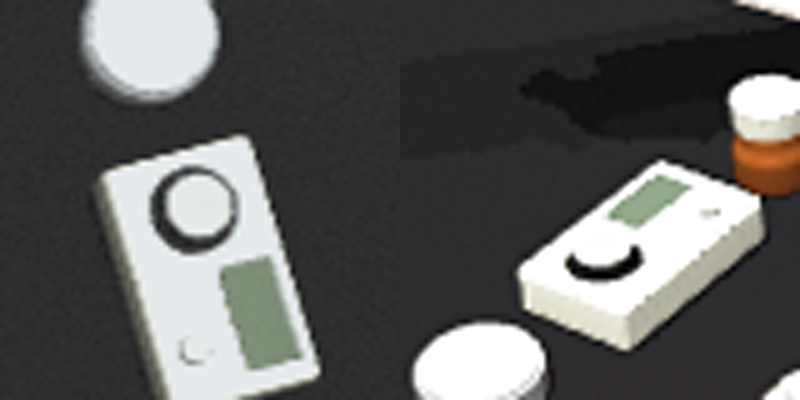

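View pics/f.png

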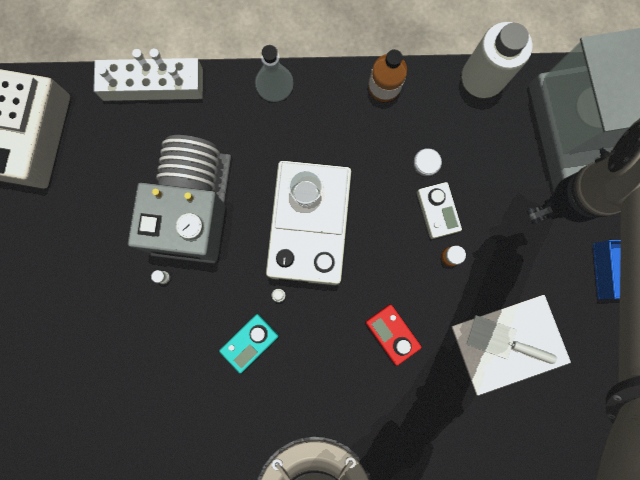

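View pics/fs.png

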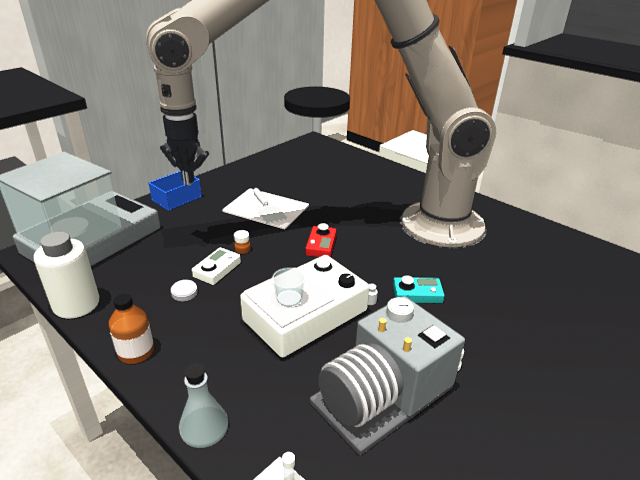

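Call:
jog_arm(dp=[[0, 0, 0], [0, 0, 0], [0, 0, 0], [0, 0, 0], [0, 0, 0]], angular=[[0, 0, 0], [0, 0, 0], [0, 0, 0], [0, 0, 0], [0, 0, 0]], claw=[0, 0, 0, 0, 0])

```text
t: 15.5
eef_pos: [0.5486, -0.4184, 0.1714]
tool_rot: [-0.0, 0.984, 0.177, -0.0]
contact_force: [0.7, -0.4, 0.1]
gripper_width: -0.001
```

```bash
python3 -c "
from station import *
print(hand_in())"
```

```text
the job is handed in; nothing more can be done
None
```

I pressed the pump, stirrer and timer start keys in that order with the shut fingertips. I handed the job in at about 15.5 s, with the arm clear of everything.

- **Forces:** each press showed about 2 N while the key moved. It then rose to 4.2 N (pump), 5.0 N (stirrer) and 4.4 N (timer), so each key had reached its end stop. The highest reading I saw was 5.0 N, against the 15 N limit.
- **Pump key:** measured from both cameras after the press, its top stands about 7.8 mm lower than before.
- **Stirrer and timer keys:** the last pictures show both sitting lower and staying down. I did not measure their drop in millimetres, so I rely on the end-stop force and the finger's depth.
- **Everything else:** in the last pictures the timer, dish, jar, beaker, vial and weight looked to be where they were at the start. The reset key was never approached. I compared these by eye only.

No check failed. The force readings carry about 1 N of noise. The camera heights read 1.5 to 2 mm lower than the stated ones, which is within the calibration.

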